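Sort the loose nuts and bolts by thread size into the parts trays

TASK

Tidy up the loose fasteners: put each of the two bolts and three nuts into the steel tray that already holds its own thread size - a nut goes with the bolt it fits, the biggest nut with the other big nuts. Everything must end up lying flat on the tray floor, on nothing else, and the big distance ring and the soapstone marker stay where they are.

Things in the scene. Friction and masses are not known exactly. Their poses are not given: they have to be found in the camera images.
- bolt_m16_mid (a point): Loose large hexagon-head steel bolt (M16 thread), 65 mm long over all, shank 16 mm in diameter, head 24 mm across flats, 27 mm across corners and 11 mm thick, lying on its side on head and thread end. The point is on its axis midway along its length, on the shank, about 10 mm above what it lies on. y runs along the bolt towards the head; z up.
- bolt_m12_mid (a point): Loose small hexagon-head steel bolt (M12 thread), 54 mm long over all, shank 12 mm in diameter, head 18 mm across flats, 20 mm across corners and 8 mm thick, lying on its side on head and thread end. The point is on its axis midway along its length, on the shank, about 8 mm above what it lies on. y runs along the bolt towards the head; z up.
- nut_m20_mid (a point): Loose large plain hexagon steel nut (M20 thread), 30 mm across flats, 34 mm across corners, 16 mm high, lying flat on the bench. The point is its centre, 8 mm above its underside. z up along the hole; two of its flats face +x and -x (flats repeat every 60 degrees).
- nut_m16_mid (a point): Loose middle-sized plain hexagon steel nut (M16 thread), 24 mm across flats, 27 mm across corners, 13 mm high, lying flat on the bench. The point is its centre, 6.5 mm above its underside. z up along the hole; two of its flats face +x and -x (flats repeat every 60 degrees).
- nut_m12_mid (a point): Loose small plain hexagon steel nut (M12 thread), 18 mm across flats, 20 mm across corners, 10 mm high, lying flat on the bench. The point is its centre, 5 mm above its underside. z up along the hole; two of its flats face +x and -x (flats repeat every 60 degrees).
- tray_m12: Open steel parts tray for M12; it holds a small bolt with a small nut on it, 24 mm high. Fixed. 124 mm (x) by 148 mm (y) outside, walls 2 mm, rim 31 mm and floor 3 mm above the bench. Origin: centre of underside; z up; -x side (blank card holder) faces the robot. Contents are fixed at x = 25 to 60 mm; free floor: x -60 to 25, y -72 to 72 mm.
- tray_m16: Open steel parts tray for M16; it holds a large bolt with a middle-sized nut on it, 31 mm high. Fixed. 124 mm (x) by 148 mm (y) outside, walls 2 mm, rim 31 mm and floor 3 mm above the bench. Origin: centre of underside; z up; -x side (blank card holder) faces the robot. Contents are fixed at x = 25 to 60 mm; free floor: x -60 to 25, y -72 to 72 mm.
- tray_m20: Open steel parts tray for M20; it holds two large nuts lying flat, no bolt, 19 mm high. Fixed. 124 mm (x) by 148 mm (y) outside, walls 2 mm, rim 31 mm and floor 3 mm above the bench. Origin: centre of underside; z up; -x side (blank card holder) faces the robot. Contents are fixed at x = 25 to 60 mm; free floor: x -60 to 25, y -72 to 72 mm.
- ring: Bystander: big flat distance ring, 58 mm in diameter, 8 mm high, lying loose on the bench beside the pipe. Origin: centre of its underside.
- soapstone: Bystander: thin red soapstone marker, 133 mm long along its y, 11 mm wide, 10 mm high, lying loose on the bench. Origin: centre of its underside.

How it is judged (in metres and radians):
At the end, for the whole second after the job is handed in: Large bolt and middle nut in the M16 tray, small bolt and small nut in the M12 tray, large nut in the M20 tray; each centre inside the walls, each flat on the floor (height within 3.5 mm, tilt under 0.2 rad) and not on another piece, at rest; ring and marker moved less than 20 mm (x of bolt_m16_mid in the frame of tray_m16 between -0.058 and 0.058 m and y of bolt_m16_mid in the frame of tray_m16 between -0.07 and 0.07 m and z of bolt_m16_mid in the frame of tray_m16 between 0.008 and 0.0185 m and linear speed of each of bolt_m16, bolt_m12, nut_m20, nut_m16, nut_m12 below 0.02 m/s and angle between bolt_m16_mid's own y axis and vertical between 1.37 and 1.77 rad and x of bolt_m12_mid in the frame of tray_m12 between -0.058 and 0.058 m and y of bolt_m12_mid in the frame of tray_m12 between -0.07 and 0.07 m and z of bolt_m12_mid in the frame of tray_m12 between 0.005 and 0.0155 m and angle between bolt_m12_mid's own y axis and vertical between 1.37 and 1.77 rad and x of nut_m20_mid in the frame of tray_m20 between -0.058 and 0.058 m and y of nut_m20_mid in the frame of tray_m20 between -0.07 and 0.07 m and z of nut_m20_mid in the frame of tray_m20 between 0.0075 and 0.0145 m and (angle between nut_m20_mid's own z axis and vertical below 0.2 rad or angle between nut_m20_mid's own z axis and vertical above 2.94 rad) and x of nut_m16_mid in the frame of tray_m16 between -0.058 and 0.058 m and y of nut_m16_mid in the frame of tray_m16 between -0.07 and 0.07 m and z of nut_m16_mid in the frame of tray_m16 between 0.006 and 0.013 m and (angle between nut_m16_mid's own z axis and vertical below 0.2 rad or angle between nut_m16_mid's own z axis and vertical above 2.94 rad) and x of nut_m12_mid in the frame of tray_m12 between -0.058 and 0.058 m and y of nut_m12_mid in the frame of tray_m12 between -0.07 and 0.07 m and z of nut_m12_mid in the frame of tray_m12 between 0.0045 and 0.0115 m and (angle between nut_m12_mid's own z axis and vertical below 0.2 rad or angle between nut_m12_mid's own z axis and vertical above 2.94 rad) and distance of each of ring, soapstone from where it was at the start of the episode below 0.02 m); the robot touches nothing.
It fails at once if the big distance ring or the soapstone marker is pushed away (distance of any of ring, soapstone from where it was at the start of the episode above 0.03 m).
It also fails if it takes over 115 s, if anything falls off the work surface, if the arm or the gripper's body presses on something with over 40 N, if the wrist force passes 120 N, or if a joint passes its speed limit or range.

ROBOT

A 7-joint arm with a two-finger parallel gripper is mounted at the origin on a cart in front of the work surface, level with it; the furniture and walls round the work are solid. World frame = base frame: x ahead of the robot, y to its left, z up, the work surface at z = 0. Lengths are in m, angles in degrees, forces in N, time in s.
With the tool pointing down it reaches from about 0.4 to 0.85 m from the base axis. Payload 10.4 kg.
Tool frame: the origin (TCP) lies midway between the tips of the shut fingers; the grasp point (between the pads) lies 19 mm behind it; z points along the fingers, y is the direction in which the jaws open and shut (so a half turn about z gives the same grasp; the last joint's range is limited). The gripper opens to 85 mm and grips with 20 to 120 N. Pads are 22 mm wide; open, the fingers measure 114 mm over their backs; the gripper's body (76 mm by 85 mm) begins 54 mm behind the grasp point. The pads swing forward as they close: fully open they stand 13 mm farther back than shut.
Start: joints at [70.841, 19.034, -3.707, 83.658, 1.238, 77.344, -5.071], TCP at [0.192, -0.595, 0.231] pointing down, gripper open.
Joint ranges: [-148.97, 148.97], [-28.65, 121.19], [-84.17, 76.75], [9.2, 138.47], [-72.65, 252.65], [3.7, 117.97], [-149.18, 149.18]. Speed limits (degrees/s): [127.2, 127.2, 159.86, 159.86, 180, 180, 180].

INTERFACE

Orientations are given as [roll, pitch, yaw] about the fixed x, y, z axes, in that order (R = Rz(yaw) Ry(pitch) Rx(roll)).
In Python, from rig import sense, capture, job_done gives the robot as it stands.
- The arm moves only by the tool move_arm, never from a script. Its argument "commands" is one flat list of numbers, 7 for each row, row after row: the shift along the tool's x, y, z in mm, then the turn, a rotation vector about the tool's x, y, z in degrees, then the closure, from -1 (fully open) to 1 (shut). In form: [tx, ty, tz, rx, ry, rz, claw, tx, ty, tz, rx, ry, rz, claw, ...]. A call has exactly 5 rows; each row is the pose to reach, as a shift and turn from the pose measured when the call began, along the tool's axes at that moment; what a row does not reach only later rows make up. A row lasts 1/8 s, in which the tool goes at most 62.5 mm and 10.7 degrees, less where a joint would pass 70% of its speed; a pose out of reach is approached as far as the arm can. A call with a gripper value outside its range is refused whole. The fingers move at their own pace and stop on an object; "newtons" is the grip in N (left out, the last holds). Time passes only in rows, so rows that repeat a pose let the fingers close, or fill a call up. It gives the time, the measured TCP pose, the force and the opening at its end, in the units of the state.
- sense(): the state, without advancing time (a new reading comes with each control period).
- capture(name): name is "scene" or "top" or "wrist"; returns a dict with "color" (400x640x3 uint8, red, green, blue), "z_map" (400x640 float32, m along the optical axis (not along the pixel's ray), 0 where there is no reading), "vertical_fov" (degrees; the focal length in pixels is half the picture's height over the tangent of half this angle, whatever the lens; pixels are square), "cx", "cy" (the principal point, pixels), "eye" and "attitude" of the camera in the world. Camera axes: x right, y down, z forward; pixel columns grow to the right and rows downward; lengths in m; the calibration is good to about 2 mm. The wrist camera is an equidistant fisheye: a pixel r from the principal point sees the ray r / f radians off the axis. A picture is of the moment at which its call begins.
- job_done(): hands the job in, once; it reports no verdict.
The state is a dict: "clock": time; "q": joint angles; "joint_vel": joint speeds; "tau": joint torques, N m; "tool_pos": TCP position; "eef_rot": TCP orientation; "contact_force": force on the tool from outside, world axes, zero at the start; "torque": the same for the moment, N m; "width": opening from 0.0 (shut) to 1.0 (fully open).
Only numpy, scipy, OpenCV 4.12 (cv2) and the standard library are available. Lean on these libraries where they do the work, as an engineer would, in place of code of your own. Each camera call takes 0.05 s, during which the arm holds its last target.

## Working session

There is one attempt and no reset: what is moved stays moved. The work goes in short steps, Python scripts to look and compute and a tool call to move; the robot and the scene stay as the last step left them, time stands still between calls to the robot, and variables do not carry over. Pictures are saved under pics/ and viewed, and the job is handed in when it is done.

Besides the shell and the picture viewer there is one more tool, called after "Request:" by a JSON object that holds its "api" and its "payload". move_arm: Moves the arm, as the interface text tells. Its arguments: {"type":"object","properties":{"commands":{"type":"array","items":{"type":"number"}},"newtons":{"type":"number"}},"required":["commands"]}

```bash
ls && mkdir -p pics && python3 - <<'E'
from rig import sense,capture
import cv2
s=sense();print(s)
for n in ["scene","top","wrist"]:
    c=capture(n);cv2.imwrite(f"pics/{n}0.png",c["color"][:,:,::-1])
    print(n,c["vertical_fov"],c["cx"],c["cy"],c["eye"],c["attitude"],c["z_map"].min(),c["z_map"].max())
E
```

```text
pics
{'clock': 0.0, 'q': array([70.84064273, 19.07024932, -3.70551964, 83.70699059,  1.23754387,
       77.34430804, -5.06977293]), 'joint_vel': array([ 0.06522531, -0.0166032 ,  0.03344066,  0.13737921,  0.05039667,
        0.02991033,  0.07575522]), 'tau': array([-5.68999330e-04, -6.25439715e+01,  4.90249274e-02, -3.91616428e+01,
        1.63599401e-02,  9.69920045e-03, -8.16867828e-05]), 'tool_pos': array([ 0.1915889 , -0.59450249,  0.23052647]), 'eef_rot': array([-1.79918404e+02,  4.37204448e-03,  1.78651633e+01]), 'contact_force': array([ 0.33941998,  0.09903012, -0.6448349 ]), 'torque': array([-0.03286556, -0.01299192,  0.05246084]), 'width': 1.0038622657554184}
scene 47.064277843601786 317.0380477491304 198.0548673035972 [0.12049574 0.39378843 0.68178979] [-133.4168271     1.00687056 -142.82812007] 0.0 3.217734
top 42.4145093675838 325.37519226589404 206.3174487602595 [ 0.43042554 -0.09412008  1.2948781 ] [-175.45996395   -1.30411211  -89.64986747] 0.0 2.2257974
wrist 65.70646984690485 317.7131059326037 196.44705076543102 [ 0.25459984 -0.57369686  0.3727533 ] [ 1.64771331e+02  1.09876900e-01 -7.21444350e+01] 0.0 1.5356038
```

View pics/scene0.png

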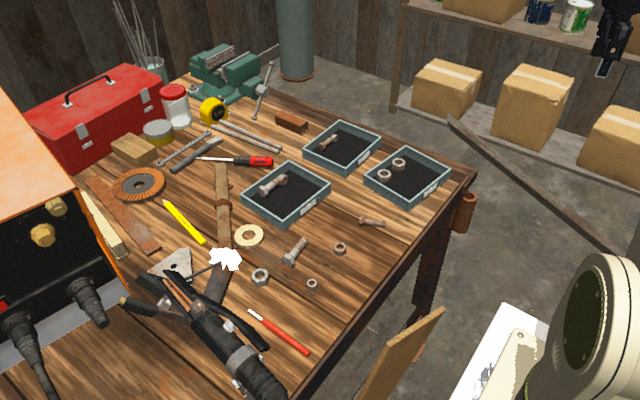

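View pics/top0.png

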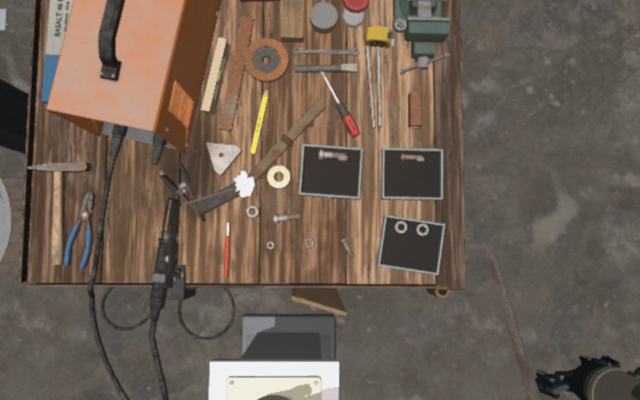

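View pics/wrist0.png

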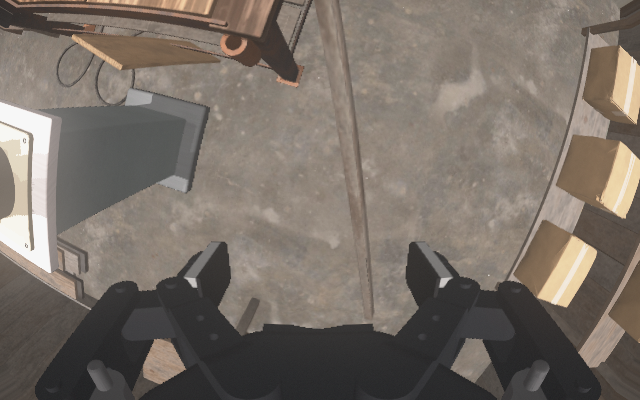

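```bash
cat > h.py <<'E'
import numpy as np, cv2
from scipy.spatial.transform import Rotation as R
from rig import sense,capture
def foc(c): return 200/np.tan(np.radians(c["vertical_fov"]/2))
def rot(c): return R.from_euler('xyz',c["attitude"],degrees=True).as_matrix()
def ray(c,u,v,fish):
    f=foc(c);x=(u-c["cx"]);y=(v-c["cy"])
    if not fish: d=np.array([x/f,y/f,1.])
    else:
        r=np.hypot(x,y)+1e-9;t=r/f
        d=np.array([np.sin(t)*x/r,np.sin(t)*y/r,np.cos(t)])
    return rot(c)@(d/np.linalg.norm(d))
def onz(c,u,v,z,fish=False):
    d=ray(c,u,v,fish);e=np.array(c["eye"]);return e+d*(z-e[2])/d[2]
def proj(c,P,fish=False):
    p=rot(c).T@(np.array(P)-np.array(c["eye"]));f=foc(c)
    if not fish: return c["cx"]+f*p[0]/p[2],c["cy"]+f*p[1]/p[2]
    r=np.hypot(p[0],p[1])+1e-12;t=np.arctan2(r,p[2]);return c["cx"]+f*t*p[0]/r,c["cy"]+f*t*p[1]/r
def tool(): 
    s=sense();return s["tool_pos"],R.from_euler('xyz',s["eef_rot"],degrees=True)
def step(target,yaw=None):
    """shift mm & rotvec deg in tool axes to reach target with tool down and yaw"""
    p,r=tool();d=r.inv().apply(np.array(target)-p)*1000
    if yaw is None: yaw=r.as_euler('xyz',degrees=True)[2]
    q=R.from_euler('xyz',[180,0,yaw],degrees=True)
    return np.round(d,1),np.round(np.degrees((r.inv()*q).as_rotvec()),1)
E
python3 - <<'E'
from h import *
c=capture("top")
for n,(u,v),z in [("nA",(252,212),.01),("bA",(286,217),.01),("nB",(270,245),.01),("nC",(308,243),.01),("bB",(347,246),.01),("ring",(278,177),.008),("soap",(227,250),.01),("t1",(330,171),.03),("t2",(412,174),.03),("t3",(411,245),.03),("t1bolt",(332,155),.02),("t2bolt",(411,157),.02)]:
    print(n,onz(c,u,v,z).round(3))
im=c["color"][130:290,190:470,::-1];cv2.imwrite("pics/topcrop.png",cv2.resize(im,None,fx=2.8,fy=2.8,interpolation=cv2.INTER_CUBIC))
c=capture("scene")
im=c["color"][110:370,220:480,::-1];cv2.imwrite("pics/scenecrop.png",cv2.resize(im,(600,600),interpolation=cv2.INTER_CUBIC))
E
```

```text
nA [0.517 0.06  0.01 ]
bA [ 0.505 -0.025  0.01 ]
nB [0.435 0.014 0.01 ]
nC [ 0.441 -0.08   0.01 ]
bB [ 0.434 -0.177  0.01 ]
ring [ 0.606 -0.003  0.008]
soap [0.422 0.12  0.01 ]
t1 [ 0.619 -0.133  0.03 ]
t2 [ 0.613 -0.337  0.03 ]
t3 [ 0.437 -0.333  0.03 ]
t1bolt [ 0.661 -0.138  0.02 ]
t2bolt [ 0.658 -0.337  0.02 ]
```

View pics/topcrop.png

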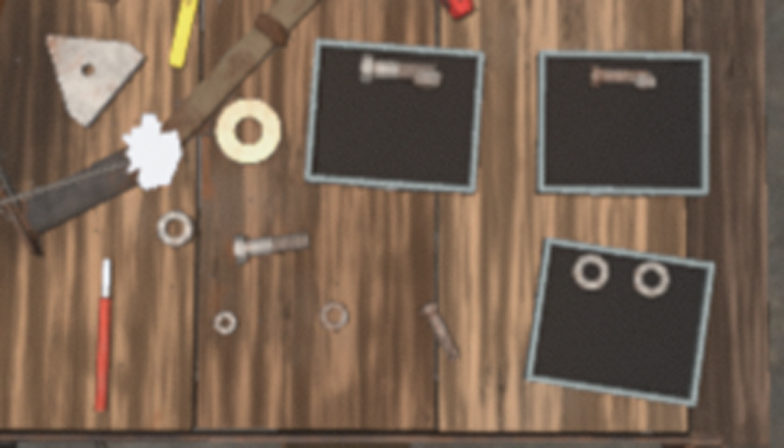

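View pics/scenecrop.png

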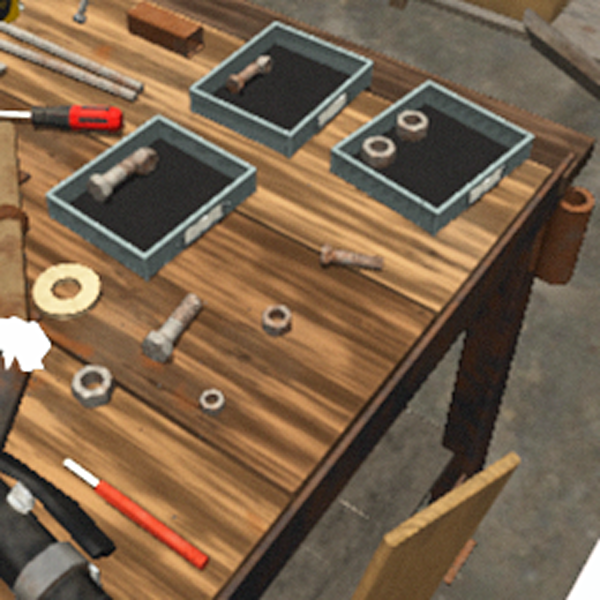

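```bash
python3 - <<'E'
from h import *
print(step([0.42,-0.06,0.29],0))
print(step([0.32,-0.35,0.27],0))
E
```

```text
(array([ 381.3, -438.9,  -58.8]), array([-0. ,  0. , 17.9]))
(array([ 197.2, -193.6,  -38.9]), array([-0. ,  0. , 17.9]))
```

Request:
{"api": "move_arm", "payload": {"commands": [197,-194,-39,0,0,17.9,-1,197,-194,-39,0,0,17.9,-1,197,-194,-39,0,0,17.9,-1,381,-439,-59,0,0,17.9,-1,381,-439,-59,0,0,17.9,-1]}}

```text
clock: 0.88
tool_pos: [0.3228, -0.3119, 0.2679]
eef_rot: [-180.0, -0.0, -0.0]
contact_force: [0.9, -0.3, 0.5]
width: 1.002
```

```bash
python3 - <<'E'
from h import *
print(step([0.42,-0.06,0.29],0))
E
```

```text
(array([  97.1, -251.9,  -22.1]), array([-0., -0., -0.]))
```

Request:
{"api": "move_arm", "payload": {"commands": [97,-252,-22,0,0,0,-1,97,-252,-22,0,0,0,-1,97,-252,-22,0,0,0,-1,97,-252,-22,0,0,0,-1,97,-252,-22,0,0,0,-1]}}

```text
clock: 1.5
tool_pos: [0.4207, -0.0563, 0.2906]
eef_rot: [180.0, -0.1, 0.3]
contact_force: [-0.2, -1.6, -0.5]
width: 1.001
```

```bash
python3 - <<'E'
from h import *
c=capture("wrist");print(c["eye"],c["attitude"]); print(sense()["tool_pos"])
cv2.imwrite("pics/wrist1.png",c["color"][:,:,::-1])
import pickle;pickle.dump(c,open("w1.pkl","wb"))
E
```

```text
[ 0.48665605 -0.05527061  0.43277469] [ 1.64829850e+02  2.17449916e-02 -8.97505944e+01]
[ 0.42121509 -0.05490599  0.29060742]
```

View pics/wrist1.png

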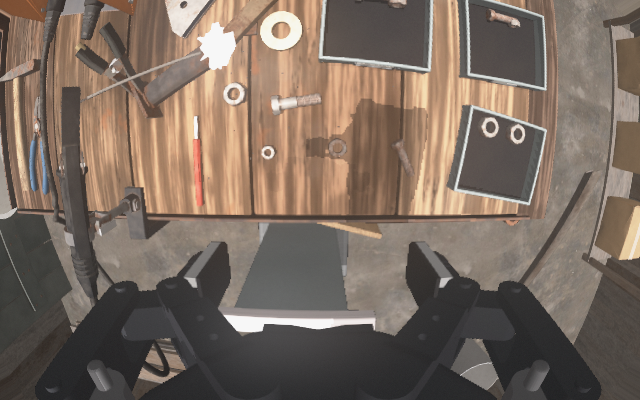

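```bash
cat >> h.py <<'E'
def ortho(c,x0,x1,y0,y1,z,mm=0.5,fish=True):
    """up = +x, right = -y"""
    s=mm/1000; xs=np.arange(x1,x0,-s); ys=np.arange(y1,y0,-s)
    X,Y=np.meshgrid(xs,ys,indexing='ij')
    P=np.stack([X,Y,np.full_like(X,z)],-1)-np.array(c["eye"]);p=P@rot(c);f=foc(c)
    if fish:
        r=np.hypot(p[...,0],p[...,1])+1e-12;t=np.arctan2(r,p[...,2]);m=f*t/r
    else: m=f/p[...,2]
    return cv2.remap(c["color"][:,:,::-1],(c["cx"]+m*p[...,0]).astype(np.float32),(c["cy"]+m*p[...,1]).astype(np.float32),cv2.INTER_CUBIC)
def grid(im,x1,y1,mm,step=.05,f=1):
    im=cv2.resize(im,None,fx=f,fy=f,interpolation=cv2.INTER_CUBIC) if f!=1 else im.copy()
    k=f*1000/mm;h,w=im.shape[:2]
    for i in range(-40,40):
        a=i*step
        v=int((x1-a)*k);u=int((y1-a)*k)
        if 0<=v<h: cv2.line(im,(0,v),(8,v),(0,255,255),1);cv2.putText(im,f"{a:.2f}",(10,v+4),0,.4,(0,255,255),1)
        if 0<=u<w: cv2.line(im,(u,0),(u,8),(0,255,255),1);cv2.putText(im,f"{a:.2f}",(u-14,20),0,.4,(0,255,255),1)
    return im
E
python3 - <<'E'
from h import *
import pickle;c=pickle.load(open("w1.pkl","rb"))
x0,x1,y0,y1=.38,.64,-.25,.15
o=ortho(c,x0,x1,y0,y1,.01,.5)
cv2.imwrite("pics/ortho1.png",grid(o,x1,y1,.5)); print(o.shape)
E
```

```text
(520, 800, 3)
```

View pics/ortho1.png

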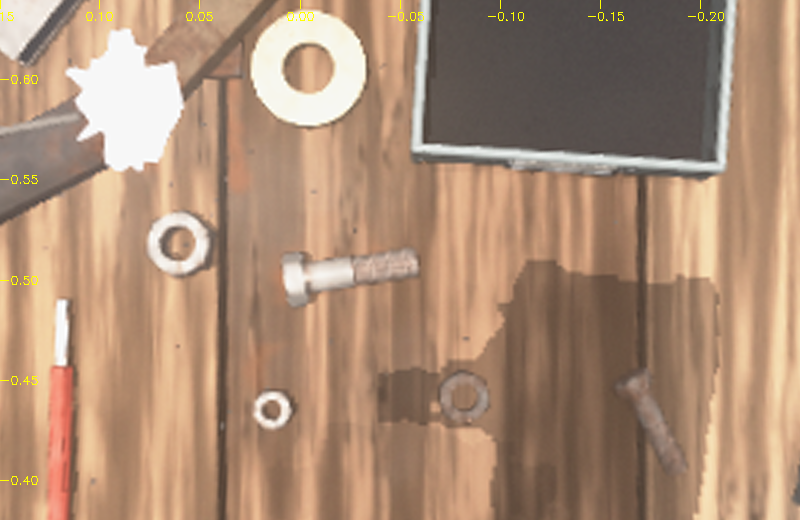

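```bash
python3 - <<'E'
from h import *
import pickle;c=pickle.load(open("w1.pkl","rb"))
x0,x1,y0,y1=.34,.74,-.48,.1
t=capture("top");print(sense()["q"].round(1))
a=ortho(t,x0,x1,y0,y1,.031,1,False);b=ortho(c,x0,x1,y0,y1,.031,1)
cv2.imwrite("pics/ot.png",grid(a,x1,y1,1,f=1.3)); cv2.imwrite("pics/ow.png",grid(b,x1,y1,1,f=1.3))
cz=t["z_map"]
for n,P in dict(blob=(.585,.085),blob2=(.575,.09),bar=(.56,.13),plate=(.65,.13)).items():
    u,v=map(int,proj(t,(*P,.01)));z=cz[v-1:v+2,u-1:u+2].mean(); print(n,1.2949-z)
# dark floor blobs
for n,im in (("top",a),("wr",b)):
    g=im.max(2); m=((g<75)).astype(np.uint8)
    m=cv2.morphologyEx(m,cv2.MORPH_OPEN,np.ones((5,5)))
    cs,_=cv2.findContours(m,cv2.RETR_EXTERNAL,cv2.CHAIN_APPROX_NONE)
    for k in cs:
        if cv2.contourArea(k)>6000:
            (u,v),(w,h),an=cv2.minAreaRect(k);print(n,round(x1-v/1000,4),round(y1-u/1000,4),w,h,an)
E
```

```text
[ 39.7  -7.5 -34.1 104.6  -4.2  81.6 -83.3]
blob 0.03851068
blob2 0.03941679
bar 0.035443068
plate 0.0052343607
top 0.439 -0.3334 137.75711059570312 113.97686767578125 8.47114372253418
top 0.6152 -0.3372 137.73580932617188 113.32003784179688 0.7252243161201477
top 0.6194 -0.1343 137.8424530029297 113.21622467041016 3.6913859844207764
wr 0.691 -0.1895 98.0 579.0 90.0
```

View pics/ot.png

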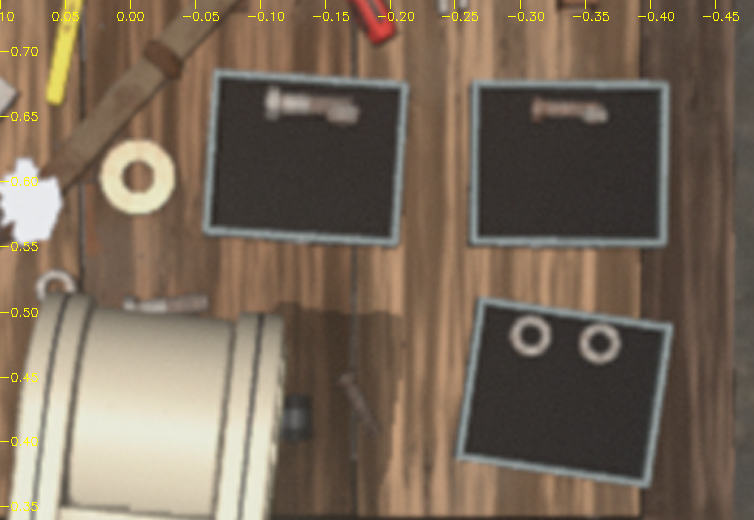

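View pics/ow.png

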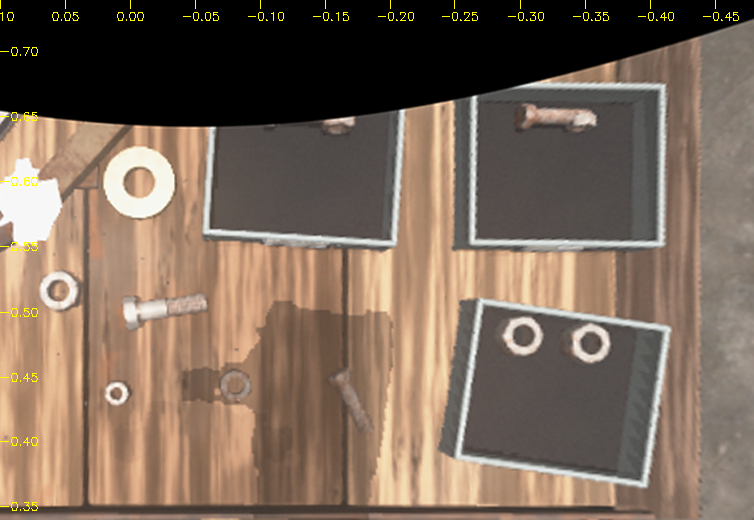

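Request:
{"api": "move_arm", "payload": {"commands": [20,25,190,0,0,0,-0.1,20,25,190,0,0,0,-0.1,20,25,190,0,0,0,-0.1,20,25,190,0,0,0,-0.1,20,25,190,0,0,0,-0.1], "newtons": 60}}

```text
clock: 2.22
tool_pos: [0.4414, -0.0826, 0.1019]
eef_rot: [180.0, -0.1, 0.2]
contact_force: [0.1, 0.1, 0.5]
width: 0.55
```

```bash
cat > look.py <<'E'
import sys
from h import *
import pickle
# look.py name x y z [half mm]
n,x,y,z=sys.argv[1],*map(float,sys.argv[2:5]);hh=float(sys.argv[5])/1000 if len(sys.argv)>5 else .04
c=capture("wrist");s=sense();print(s["clock"],s["tool_pos"].round(4),s["eef_rot"].round(2),s["q"].round(1),"w",round(s["width"],3))
pickle.dump(c,open("last.pkl","wb"))
o=ortho(c,x-hh,x+hh,y-hh,y+hh,z,.25)
cv2.imwrite(f"pics/{n}.png",grid(o,x+hh,y+hh,.25,.01 if hh<.06 else .05,f=.6/(hh*8) if hh>.075 else 1.5 if hh<.05 else 1))
E
python3 look.py n16a .442 -.081 .013
```

```text
2.275 [ 0.4421 -0.0826  0.1027] [179.94  -0.21   0.23] [ 38.8   6.4 -35.2 116.5   4.4  58.2 -88.4] w 0.544
```

View pics/n16a.png

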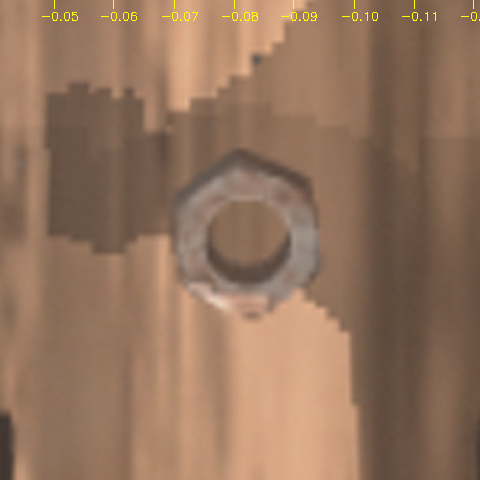

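Request:
{"api": "move_arm", "payload": {"commands": [0,0,60,0,0,-4,-0.1,0,0,92,0,0,-4,-0.1,0,0,99,0,0,-4,-0.1,0,0,100,0,0,-4,-0.1,0,0,100,0,0,-4,0.2]}}

```text
clock: 2.9
tool_pos: [0.4438, -0.083, 0.0045]
eef_rot: [179.9, -0.4, 4.2]
contact_force: [0.4, 1.1, -0.5]
width: 0.401
```

Request:
{"api": "move_arm", "payload": {"commands": [0,0,0,0,0,0,1,0,0,0,0,0,0,1,0,0,0,0,0,0,1,0,0,0,0,0,0,1,0,0,0,0,0,0,1]}}

```text
clock: 3.52
tool_pos: [0.4446, -0.0833, 0.0054]
eef_rot: [179.8, -0.4, 4.2]
contact_force: [-1.7, -0.6, 9.8]
width: 0.248
```

Request:
{"api": "move_arm", "payload": {"commands": [0,0,-60,0,0,0,1,0,0,-80,0,0,0,1,0,0,-80,0,0,0,1,0,0,-80,0,0,0,1,0,0,-80,0,0,0,1]}}

```text
clock: 4.15
tool_pos: [0.4432, -0.0829, 0.0843]
eef_rot: [179.9, -0.3, 4.2]
contact_force: [-0.1, 0.6, 0.7]
width: 0.246
```

```bash
python3 look.py n16b .442 -.083 .08; python3 - <<'E'
from h import *
c=capture("wrist");cv2.imwrite("pics/w2.png",c["color"][:,:,::-1])
print(step([.5914,-.1673,.09],0))
E
```

```text
4.2 [ 0.4434 -0.0829  0.0844] [179.85  -0.34   4.22] [ 39.3   8.2 -36.2 117.3   6.   55.8 -85.7] w 0.245
(array([141.3,  95.1,  -4.3]), array([ 0.1, -0.4,  4.2]))
```

View pics/w2.png

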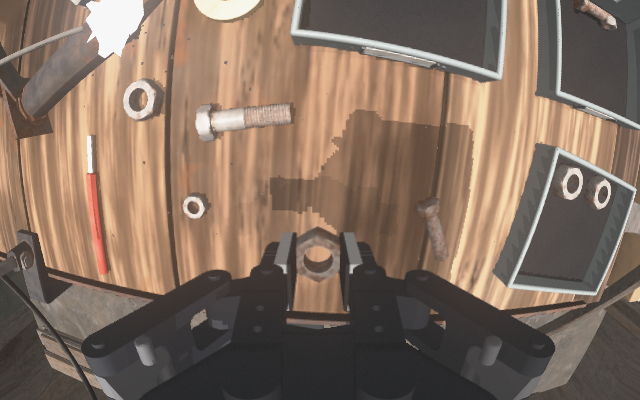

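Request:
{"api": "move_arm", "payload": {"commands": [141,95,-5,0,0,8,1,141,95,-5,0,0,8,1,141,95,-5,0,0,8,1,141,95,-5,0,0,8,1,141,95,-5,0,0,8,1]}}

```text
clock: 4.88
tool_pos: [0.5904, -0.1665, 0.0898]
eef_rot: [180.0, -0.3, -3.7]
contact_force: [0.2, -0.1, -0.7]
width: 0.248
```

```bash
python3 - <<'E'
from h import *
c=capture("wrist");cv2.imwrite("pics/w3.png",c["color"][:,:,::-1])
print(step([.5914,-.1673,.010],-3.7))
E
```

```text
(array([ 0.8,  0.8, 80.2]), array([ 0.1, -0.3, -0. ]))
```

View pics/w3.png

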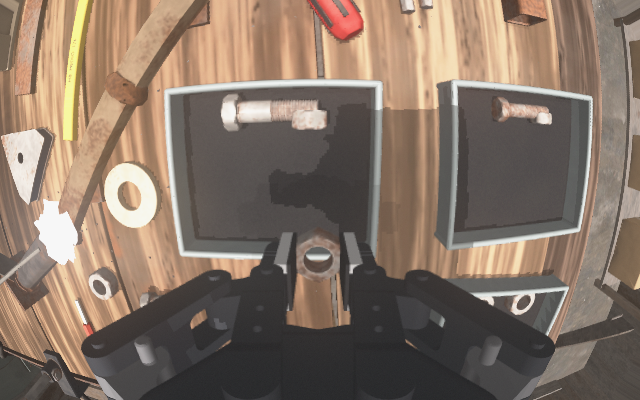

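Request:
{"api": "move_arm", "payload": {"commands": [1,1,55,0,0,0,1,1,1,76,0,0,0,1,1,1,80,0,0,0,1,1,1,80,0,0,0,1,1,1,80,0,0,0,1]}}

```text
clock: 5.55
tool_pos: [0.5926, -0.1677, 0.0118]
eef_rot: [179.9, -0.4, -3.7]
contact_force: [0.7, -0.0, -0.4]
width: 0.247
```

Request:
{"api": "move_arm", "payload": {"commands": [0,0,0,0,0,0,0.25,0,0,0,0,0,0,0.25,0,0,0,0,0,0,0.25,0,0,-50,0,0,0,0.25,0,0,-90,0,0,0,0.25]}}

```text
clock: 6.18
tool_pos: [0.592, -0.1673, 0.1032]
eef_rot: [179.9, -0.4, -3.7]
contact_force: [0.5, -0.2, -0.4]
width: 0.372
```

```bash
python3 - <<'E'
from h import *
c=capture("wrist");cv2.imwrite("pics/w4.png",c["color"][:,:,::-1])
# bolt
print(step([.506,-.027,.10],94))
E
```

```text
(array([ -97.7, -134.7,    7.1]), array([  0.9,  -0.5, -97.7]))
```

View pics/w4.png

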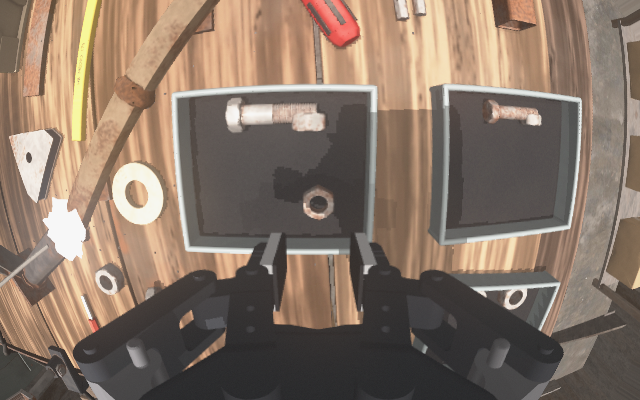

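Request:
{"api": "move_arm", "payload": {"commands": [-98,-135,7,0,0,-99,0.1,-98,-135,7,0,0,-99,0.1,-98,-135,7,0,0,-99,0.1,-98,-135,7,0,0,-99,0.1,-98,-135,7,0,0,-99,0.1]}}

```text
clock: 6.85
tool_pos: [0.5055, -0.0264, 0.1002]
eef_rot: [179.3, -0.2, 50.4]
contact_force: [0.0, -0.2, -0.9]
width: 0.447
```

```bash
python3 - <<'E'
from h import *
print(step([.506,-.027,.10],95.6), sense()["tool_pos"],sense()["eef_rot"])
E
```

```text
(array([-0.2,  0.8,  0.2]), array([  0.7,   0.1, -45.2])) [ 0.50551705 -0.02635011  0.1002096 ] [ 1.79304685e+02 -1.58900680e-01  5.03993495e+01]
```

Request:
{"api": "move_arm", "payload": {"commands": [0,1,0,0.7,0,-45,0.1,0,1,0,0.7,0,-45,0.1,0,1,0,0.7,0,-45,0.1,0,1,0,0.7,0,-45,0.1,0,1,0,0.7,0,-45,0.1]}}

```text
clock: 7.48
tool_pos: [0.5063, -0.027, 0.1001]
eef_rot: [-180.0, 0.1, 95.6]
contact_force: [-1.0, 0.2, 0.6]
width: 0.452
```

```bash
python3 look.py b16a .506 -.027 .01 45
```

```text
7.525 [ 0.5062 -0.027   0.1001] [-1.7996e+02  1.1000e-01  9.5620e+01] [ 44.5  18.8 -53.  108.   17.1  61.6  -9.7] w 0.45
```

View pics/b16a.png

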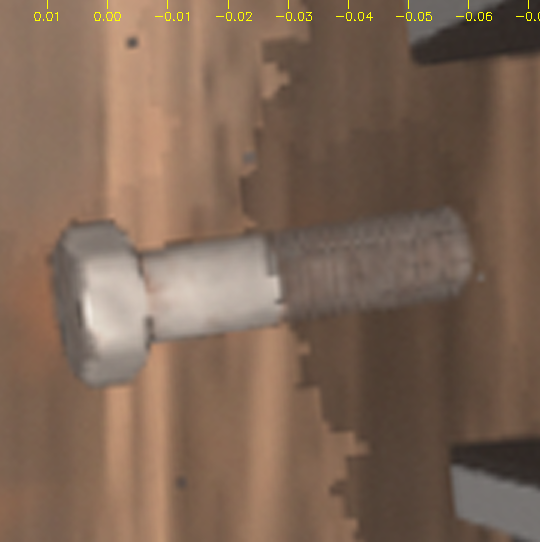

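Request:
{"api": "move_arm", "payload": {"commands": [1,-1.5,60,0,0,-3,0.1,1,-1.5,92,0,0,-3,0.1,1,-1.5,97,0,0,-3,0.1,1,-1.5,98,0,0,-3,0.1,1,-1.5,98,0,0,-3,0.3]}}

```text
clock: 8.15
tool_pos: [0.5057, -0.0265, 0.0035]
eef_rot: [179.9, 0.2, 98.6]
contact_force: [1.0, 0.1, 0.0]
width: 0.352
```

Request:
{"api": "move_arm", "payload": {"commands": [0,0,0,0,0,0,1,0,0,0,0,0,0,1,0,0,0,0,0,0,1,0,0,0,0,0,0,1,0,0,0,0,0,0,1], "newtons": 80}}

```text
clock: 8.78
tool_pos: [0.5065, -0.0266, 0.0044]
eef_rot: [179.8, 0.2, 98.6]
contact_force: [-1.1, -0.7, 8.5]
width: 0.149
```

Request:
{"api": "move_arm", "payload": {"commands": [0,0,-60,0,0,0,1,0,0,-90,0,0,0,1,0,0,-90,0,0,0,1,0,0,-90,0,0,0,1,0,0,-90,0,0,0,1]}}

```text
clock: 9.4
tool_pos: [0.5054, -0.0264, 0.0932]
eef_rot: [179.9, 0.2, 98.6]
contact_force: [-0.6, 0.0, -0.7]
width: 0.144
```

```bash
python3 - <<'E'
from h import *
c=capture("wrist");cv2.imwrite("pics/w5.png",c["color"][:,:,::-1])
t=R.from_euler('z',-3.7,degrees=True).apply([-.022,.032,0])+[.6186,-.134,0];print(t)
print(step([t[0],t[1],.1],90-3.7))
E
```

```text
[ 0.59871089 -0.10064699  0.        ]
(array([-87.5,  81.1,  -6.3]), array([ 0.1,  0.2, 12.3]))
```

View pics/w5.png

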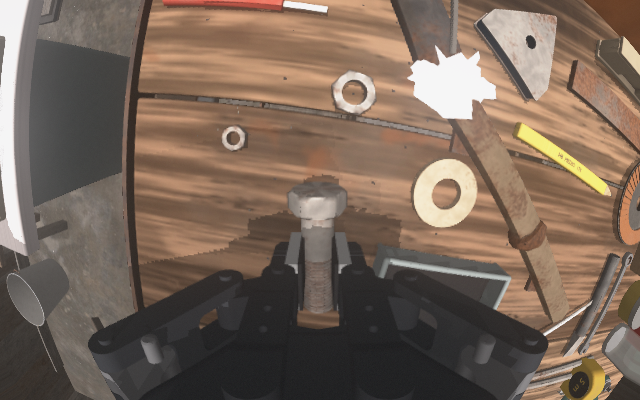

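Request:
{"api": "move_arm", "payload": {"commands": [-87,81,-6,0,0,12.3,1,-87,81,-6,0,0,12.3,1,-87,81,-6,0,0,12.3,1,-87,81,-6,0,0,12.3,1,-87,81,-6,0,0,12.3,1]}}

```text
clock: 10.07
tool_pos: [0.5978, -0.0991, 0.0994]
eef_rot: [179.9, 0.1, 86.4]
contact_force: [-0.8, 0.8, -0.6]
width: 0.153
```

```bash
python3 - <<'E'
from h import *
print(step([.5987,-.1006,.0075],90-3.7))
E
```

```text
(array([-1.2,  0.9, 91.9]), array([0.1, 0.1, 0.1]))
```

Request:
{"api": "move_arm", "payload": {"commands": [-1,1,60,0,0,0,1,-1,1,87,0,0,0,1,-1,1,92,0,0,0,1,-1,1,92,0,0,0,1,-1,1,92,0,0,0,1]}}

```text
clock: 10.7
tool_pos: [0.5988, -0.1, 0.0079]
eef_rot: [179.9, 0.1, 86.4]
contact_force: [-0.3, 0.2, -1.6]
width: 0.15
```

Request:
{"api": "move_arm", "payload": {"commands": [0,0,0,0,0,0,0.45,0,0,0,0,0,0,0.45,0,0,0,0,0,0,0.45,0,0,-50,0,0,0,0.45,0,0,-92,0,0,0,0.1]}}

```text
clock: 11.32
tool_pos: [0.5987, -0.0996, 0.1013]
eef_rot: [179.9, 0.1, 86.4]
contact_force: [0.2, -0.1, -0.3]
width: 0.447
```

```bash
python3 - <<'E'
from h import *
c=capture("wrist");cv2.imwrite("pics/w6.png",c["color"][:,:,::-1])
# nut m20
print(step([.519,.060,.10],90), sense()['q'].round(1))
x,y=.6186,-.134
o=ortho(c,x-.1,x+.1,y-.1,y+.1,.003,.4);cv2.imwrite("pics/t16.png",grid(o,x+.1,y+.1,.4,.05))
E
```

```text
(array([154. , -92.2,   5.8]), array([ 0.5,  0.2, -3.5])) [ 40.8  29.7 -46.5  93.   23.2  66.9 -14.6]
```

View pics/w6.png

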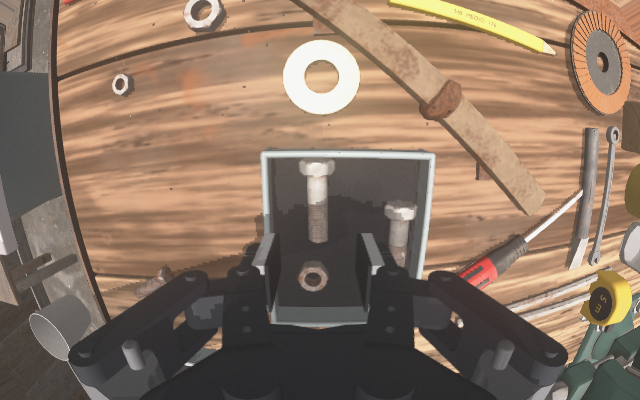

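View pics/t16.png

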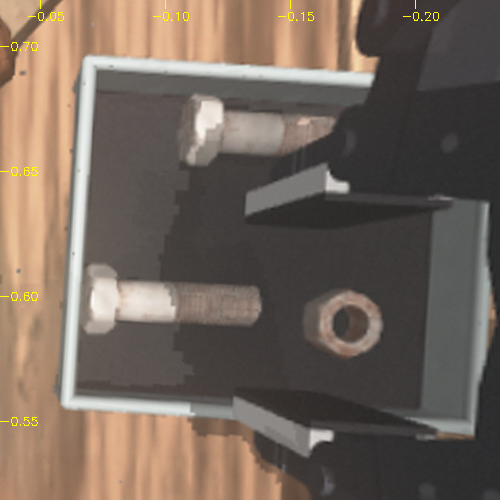

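Request:
{"api": "move_arm", "payload": {"commands": [154,-92,6,0,0,0,-0.2,154,-92,6,0,0,0,-0.2,154,-92,6,0,0,0,-0.2,154,-92,6,0,0,0,-0.2,154,-92,6,0,0,0,-0.2], "newtons": 60}}

```text
clock: 12.0
tool_pos: [0.5195, 0.0593, 0.0999]
eef_rot: [179.5, 0.2, 86.4]
contact_force: [-0.1, -0.4, 0.8]
width: 0.604
```

```bash
python3 look.py n20a .519 .060 .016 40
```

```text
12.05 [0.5197 0.0588 0.0998] [179.5    0.2   86.37] [ 33.8  20.7 -52.6 106.1  19.   61.9 -29.6] w 0.598
```

View pics/n20a.png

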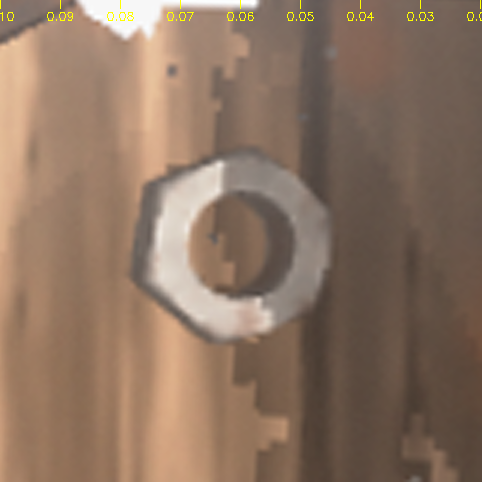

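```bash
python3 - <<'E'
from h import *
print(step([.5185,.0597,.06],47.5))
E
```

```text
(array([ 1. , -1.7, 39.8]), array([ 0.6,  0. , 38.9]))
```

Request:
{"api": "move_arm", "payload": {"commands": [1,-1.5,0,0.5,0,39,-0.05,1,-1.5,0,0.5,0,39,-0.05,1,-1.5,0,0.5,0,39,-0.05,1,-1.5,20,0.5,0,39,-0.05,1,-1.5,40,0.5,0,39,-0.05]}}

```text
clock: 12.68
tool_pos: [0.5193, 0.0584, 0.0589]
eef_rot: [179.9, -0.0, 47.3]
contact_force: [0.2, -0.2, 0.2]
width: 0.527
```

```bash
python3 look.py n20b .519 .060 .016 40; python3 -c "
from h import *
print(step([.5185,.0597,.003],47.5))"
```

```text
12.725 [0.5175 0.0584 0.0562] [-1.7992e+02  1.4000e-01  4.7420e+01] [ 26.8  22.3 -44.3 108.1  18.4  57.  -68.1] w 0.527
(array([ 1.8, -0.1, 53.2]), array([-0.1,  0.1, -0.1]))
```

View pics/n20b.png

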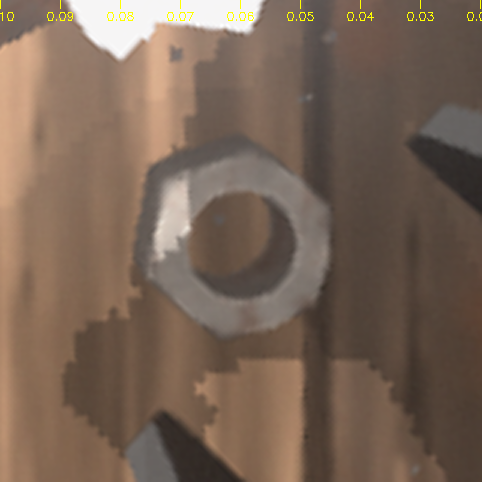

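Request:
{"api": "move_arm", "payload": {"commands": [1.5,0,40,0,0,0,-0.05,1.5,0,50,0,0,0,-0.05,1.5,0,53,0,0,0,-0.05,1.5,0,54,0,0,0,-0.05,1.5,0,54,0,0,0,0.2]}}

```text
clock: 13.35
tool_pos: [0.5191, 0.0594, 0.0032]
eef_rot: [-180.0, 0.1, 47.4]
contact_force: [-0.5, -0.0, -0.0]
width: 0.399
```

Request:
{"api": "move_arm", "payload": {"commands": [0,0,0,0,0,0,1,0,0,0,0,0,0,1,0,0,0,0,0,0,1,0,0,0,0,0,0,1,0,0,0,0,0,0,1]}}

```text
clock: 13.98
tool_pos: [0.5194, 0.0594, 0.0037]
eef_rot: [180.0, 0.1, 47.4]
contact_force: [-0.5, -1.2, 5.7]
width: 0.325
```

Request:
{"api": "move_arm", "payload": {"commands": [0,0,-60,0,0,0,1,0,0,-95,0,0,0,1,0,0,-95,0,0,0,1,0,0,-95,0,0,0,1,0,0,-95,0,0,0,1]}}

```text
clock: 14.6
tool_pos: [0.5186, 0.0594, 0.0974]
eef_rot: [-179.9, 0.1, 47.4]
contact_force: [0.9, 0.1, -0.2]
width: 0.325
```

```bash
python3 - <<'E'
from h import *
c=capture("wrist");cv2.imwrite("pics/w7.png",c["color"][:,:,::-1])
t=R.from_euler('z',-8.5,degrees=True).apply([-.022,0,0])+[.438,-.333,0];print(t)
print(step([t[0],t[1],.1],-8.5))
E
```

```text
[ 0.41624165 -0.32974819  0.        ]
(array([-356. ,  187.8,   -1.9]), array([ 0. ,  0.2, 55.9]))
```

View pics/w7.png

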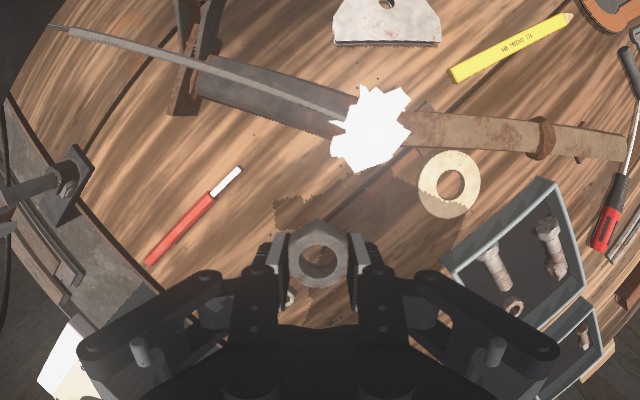

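Request:
{"api": "move_arm", "payload": {"commands": [-356,188,-2,0,0,56,1,-356,188,-2,0,0,56,1,-356,188,-2,0,0,56,1,-356,188,-2,0,0,56,1,-356,188,-2,0,0,56,1]}}

```text
clock: 15.28
tool_pos: [0.4384, -0.2443, 0.0993]
eef_rot: [179.9, 0.2, -6.6]
contact_force: [0.1, -1.4, -0.1]
width: 0.325
```

```bash
python3 -c "
from h import *
print(step([.4162,-.3297,.1],-8.5),sense()['q'])"
```

```text
(array([-12.2,  87.4,  -0.6]), array([0.1, 0.2, 1.9])) [ 50.38315065  13.01764451 -29.22573427 109.51585785   7.45688348
  59.43987254 -78.66838082]
```

Placing height: picked at 3.7 mm, floor +3, margin 1 → about 7.5 mm.

Request:
{"api": "move_arm", "payload": {"commands": [-12,87,0,0,0,2,1,-12,87,0,0,0,2,1,-12,87,50,0,0,2,1,-12,87,85,0,0,2,1,-12,87,91,0,0,2,1]}}

```text
clock: 15.9
tool_pos: [0.4142, -0.3282, 0.0064]
eef_rot: [-179.9, 0.5, -8.6]
contact_force: [-18.6, 10.8, 42.4]
width: 0.326
```

```bash
python3 -c "
from h import *
print(step([.4162,-.3297,.0075],-8.5),sense()['tool_pos'])"
```

```text
(array([ 2.2,  1.2, -1.1]), array([-0.1,  0.5, -0.1])) [ 0.41420019 -0.32819111  0.00644195]
```

Request:
{"api": "move_arm", "payload": {"commands": [0,0,-1.5,0,0,0,1,0,0,-1.5,0,0,0,0.05,0,0,-1.5,0,0,0,0.05,0,0,-1.5,0,0,0,0.05,0,0,-40,0,0,0,0.05]}}

```text
clock: 16.52
tool_pos: [0.4129, -0.3271, 0.0448]
eef_rot: [-179.8, 0.7, -8.6]
contact_force: [-0.0, 0.3, -0.3]
width: 0.477
```

```bash
python3 -c "
from h import *
print(step([.434,-.20,.12],0))
print(step([.427,-.178,.10],-30))
print(sense())"
```

```text
(array([   0.9, -129.1,  -74.7]), array([-0.3,  0.7, -8.6]))
(array([  -9.1, -149.7,  -54.5]), array([-0.1,  0.8, 21.4]))
{'clock': 16.525, 'q': array([ 54.92100395,  20.17091276, -24.8008083 , 108.0018548 ,
        10.26948608,  54.75530029, -73.22631485]), 'joint_vel': array([  7.43686108, -28.34105436,  -7.55269154, -12.5728795 ,
       -15.64902738,  35.5019107 ,  11.8307441 ]), 'tau': array([ -1.62039321, -47.52543569,  -4.17210996, -28.99640858,
         0.75599995,  -1.65524807,  -0.63155556]), 'tool_pos': array([ 0.41291934, -0.32708235,  0.04477234]), 'eef_rot': array([-179.75901351,    0.71653077,   -8.618033  ]), 'contact_force': array([-0.0160395 ,  0.25533738, -0.29623945]), 'torque': array([-0.0088112 , -0.01121779, -0.00248238]), 'width': 0.47715894315416313}
```

Request:
{"api": "move_arm", "payload": {"commands": [0,0,-50,0,0,-9,0.05,-9,-150,-55,0,0.8,-37,0.1,-9,-150,-55,0,0.8,-37,0.1,-9,-150,-55,0,0.8,-37,0.1,-9,-150,-55,0,0.8,-37,0.1]}}

```text
clock: 17.15
tool_pos: [0.4275, -0.1761, 0.1009]
eef_rot: [-179.7, -0.3, 28.6]
contact_force: [0.1, -0.2, 0.3]
width: 0.448
```

```bash
python3 look.py b12a .427 -.178 .008 40;python3 - <<'E'
from h import *
c=capture("wrist");cv2.imwrite("pics/w8.png",c["color"][:,:,::-1])
E
```

```text
17.2 [ 0.4272 -0.1778  0.1008] [-179.67   -0.31   28.36] [ 52.5   8.8 -37.2 114.5   5.7  58.6 -49. ] w 0.45
```

View pics/b12a.png

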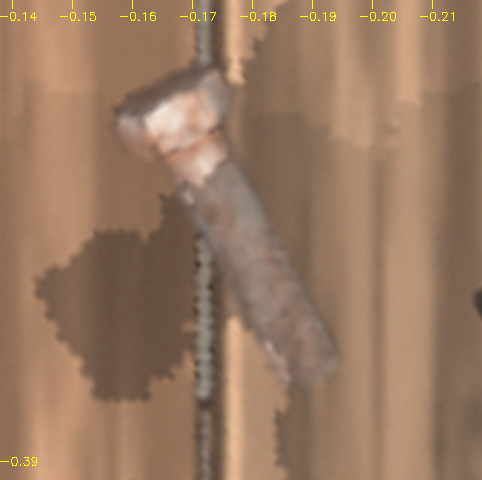

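View pics/w8.png

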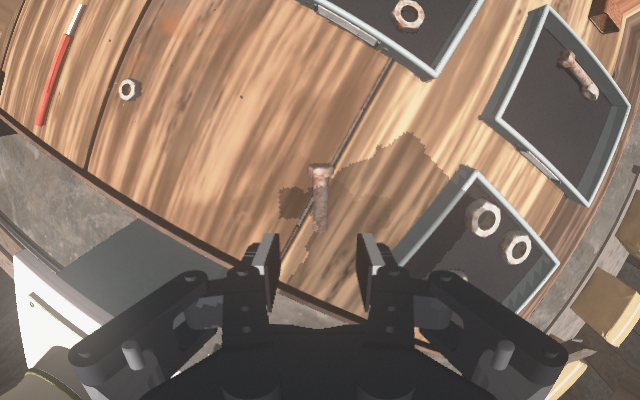

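Request:
{"api": "move_arm", "payload": {"commands": [3,0,60,-0.3,-0.3,0,0.1,3,0,92,-0.3,-0.3,0,0.1,3,0,98,-0.3,-0.3,0,0.1,3,0,99,-0.3,-0.3,0,0.1,3,0,99,-0.3,-0.3,0,0.3]}}

```text
clock: 17.88
tool_pos: [0.4308, -0.1772, 0.0029]
eef_rot: [179.9, -0.1, 28.2]
contact_force: [0.3, 0.2, 0.9]
width: 0.351
```

Request:
{"api": "move_arm", "payload": {"commands": [0,0,0,0,0,0,1,0,0,0,0,0,0,1,0,0,0,0,0,0,1,0,0,0,0,0,0,1,0,0,0,0,0,0,1], "newtons": 80}}

```text
clock: 18.5
tool_pos: [0.4316, -0.1778, 0.0041]
eef_rot: [179.8, -0.1, 28.2]
contact_force: [-1.9, -0.5, 7.8]
width: 0.098
```

Request:
{"api": "move_arm", "payload": {"commands": [0,0,-60,0,0,0,1,0,0,-98,0,0,0,1,0,0,-98,0,0,0,1,0,0,-98,0,0,0,1,0,0,-98,0,0,0,1]}}

```text
clock: 19.12
tool_pos: [0.4305, -0.1773, 0.1009]
eef_rot: [179.9, -0.0, 28.2]
contact_force: [-0.2, 0.1, -0.7]
width: 0.098
```

```bash
python3 - <<'E'
from h import *
c=capture("wrist");cv2.imwrite("pics/w9.png",c["color"][:,:,::-1])
t=R.from_euler('z',-.7,degrees=True).apply([-.022,.035,0])+[.614,-.337,0];print(t)
print(step([t[0],t[1],.1],90-.7))
E
```

```text
[ 0.59242924 -0.30173384  0.        ]
(array([ 83.8, 186.2,   1.3]), array([  0.1,  -0. , -61.1]))
```

View pics/w9.png

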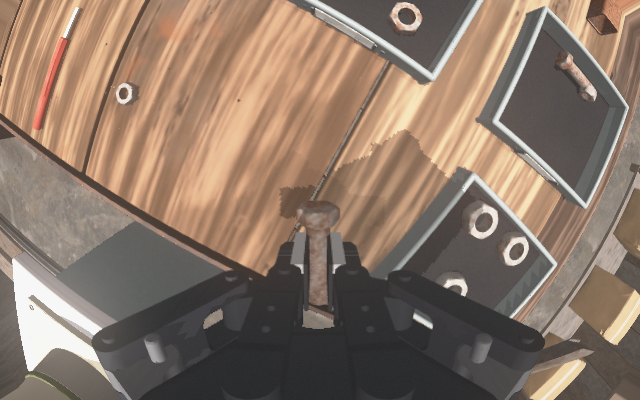

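Request:
{"api": "move_arm", "payload": {"commands": [84,186,0,0,0,-61,1,84,186,0,0,0,-61,1,84,186,0,0,0,-61,1,84,186,0,0,0,-61,1,84,186,0,0,0,-61,1]}}

```text
clock: 19.8
tool_pos: [0.5929, -0.3019, 0.0991]
eef_rot: [-180.0, -0.1, 82.2]
contact_force: [0.6, 0.9, -0.3]
width: 0.1
```

```bash
python3 -c "
from h import *
print(step([.5924,-.3017,.1],89.3),sense()['q'])"
```

```text
(array([ 0.1, -0.5, -0.9]), array([-0. , -0.1, -7.1])) [ 51.72349775  35.58478751 -40.74314901  83.81804352  23.83611117
  69.4770272    0.10573815]
```

Request:
{"api": "move_arm", "payload": {"commands": [0,0,45,0,0,-7,1,0,0,75,0,0,-7,1,0,0,88,0,0,-7,1,0,0,91,0,0,-7,1,0,0,91,0,0,-7,1]}}

```text
clock: 20.42
tool_pos: [0.5935, -0.3018, 0.009]
eef_rot: [179.9, -0.1, 89.2]
contact_force: [-0.5, -0.3, -0.8]
width: 0.096
```

Request:
{"api": "move_arm", "payload": {"commands": [0,0,0,0,0,0,0.5,0,0,0,0,0,0,0.5,0,0,0,0,0,0,0.5,0,0,-50,0,0,0,0.5,0,0,-92,0,0,0,0.2]}}

```text
clock: 21.05
tool_pos: [0.5934, -0.3018, 0.1025]
eef_rot: [179.9, -0.1, 89.2]
contact_force: [-0.1, -1.7, -0.2]
width: 0.398
```

```bash
python3 - <<'E'
from h import *
c=capture("wrist");cv2.imwrite("pics/w10.png",c["color"][:,:,::-1])
print(step([.436,.014,.10],89), sense()['q'].round(1))
E
```

```text
(array([ 314.3, -164.5,    6.9]), array([0.5, 0.1, 0.2])) [ 52.6  35.5 -42.3  83.3  24.6  70.2   6.7]
```

View pics/w10.png

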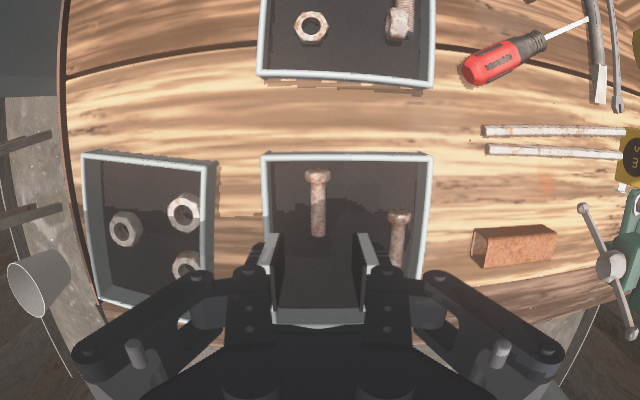

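Request:
{"api": "move_arm", "payload": {"commands": [314,-165,6,0.5,0,40,0.2,314,-165,6,0.5,0,40,0.2,314,-165,6,0.5,0,40,0.2,314,-165,6,0.5,0,40,0.2,314,-165,6,0.5,0,40,0.2], "newtons": 50}}

```text
clock: 21.72
tool_pos: [0.4526, -0.0208, 0.1011]
eef_rot: [180.0, -0.0, 49.1]
contact_force: [0.6, 1.5, 0.0]
width: 0.403
```

```bash
python3 -c "
from h import *
print(step([.436,.014,.09],50),sense()['q'])"; python3 look.py n12pre .436 .014 .01 20
```

```text
(array([ 15.4, -35.3,  11.1]), array([ 0. , -0. , -0.9])) [ 42.89414558   9.01342439 -48.29386208 115.47926555   7.86336672
  58.67856277 -50.04972052]
21.775 [ 0.4492 -0.0134  0.1006] [-179.87    0.     49.63] [ 42.7   8.7 -48.8 115.9   7.6  58.7 -50.2] w 0.4
```

View pics/n12pre.png

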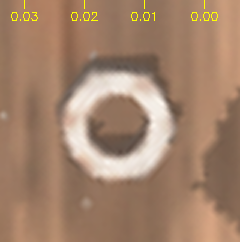

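```bash
python3 -c "
from h import *
print(step([.4357,.0143,.06],30))"
```

```text
(array([ 12.4, -28.1,  40.7]), array([-0.1,  0. , 19.6]))
```

Request:
{"api": "move_arm", "payload": {"commands": [12.5,-28,0,0,0,20,0.2,12.5,-28,20,0,0,20,0.2,12.5,-28,40,0,0,20,0.2,12.5,-28,40,0,0,20,0.2,12.5,-28,40,0,0,20,0.2]}}

```text
clock: 22.4
tool_pos: [0.4363, 0.0144, 0.0614]
eef_rot: [-179.9, 0.0, 29.6]
contact_force: [0.3, 0.1, -0.1]
width: 0.402
```

```bash
python3 look.py n12b .436 .014 .01 30; python3 -c "
from h import *
print(step([.4357,.0143,.002],30))"
```

```text
22.45 [0.4365 0.0143 0.0615] [-1.7992e+02 -1.0000e-02  2.9640e+01] [ 37.7  10.8 -47.9 119.6   9.8  53.6 -75.8] w 0.403
(array([-0.7, -0.3, 59.5]), array([-0.1, -0. , -0.4]))
```

View pics/n12b.png

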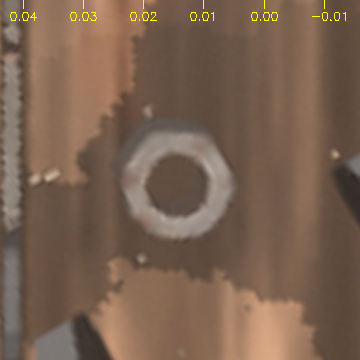

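Request:
{"api": "move_arm", "payload": {"commands": [-0.5,0,40,0,0,0,0.2,-0.5,0,55,0,0,0,0.2,-0.5,0,59.5,0,0,0,0.2,-0.5,0,60.5,0,0,0,0.2,-0.5,0,60.5,0,0,0,0.4]}}

```text
clock: 23.08
tool_pos: [0.4366, 0.0141, 0.0018]
eef_rot: [-180.0, -0.1, 29.6]
contact_force: [-0.4, 0.3, 0.6]
width: 0.3
```

Request:
{"api": "move_arm", "payload": {"commands": [0,0,0,0,0,0,1,0,0,0,0,0,0,1,0,0,0,0,0,0,1,0,0,0,0,0,0,1,0,0,0,0,0,0,1]}}

```text
clock: 23.7
tool_pos: [0.437, 0.014, 0.0022]
eef_rot: [-180.0, -0.1, 29.6]
contact_force: [0.1, -0.4, 6.5]
width: 0.182
```

Request:
{"api": "move_arm", "payload": {"commands": [0,0,-60,0,0,0,1,0,0,-98,0,0,0,1,0,0,-98,0,0,0,1,0,0,-98,0,0,0,1,0,0,-98,0,0,0,1]}}

```text
clock: 24.32
tool_pos: [0.4361, 0.014, 0.099]
eef_rot: [-179.9, 0.0, 29.6]
contact_force: [-0.0, 0.4, -0.2]
width: 0.184
```

```bash
python3 - <<'E'
from h import *
c=capture("wrist");cv2.imwrite("pics/w11.png",c["color"][:,:,::-1])
t=R.from_euler('z',-.7,degrees=True).apply([-.022,-.035,0])+[.614,-.337,0];print(t)
print(step([t[0],t[1],.1],0))
E
```

```text
[ 0.59157405 -0.37172861  0.        ]
(array([-55.7, 412.2,  -1.6]), array([-0.1,  0. , 29.6]))
```

View pics/w11.png

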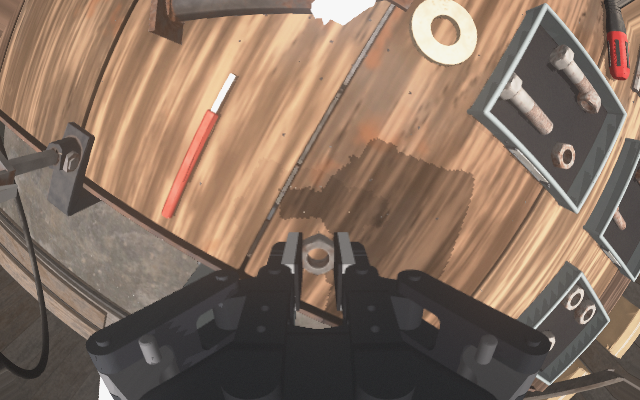

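Request:
{"api": "move_arm", "payload": {"commands": [-55,412,-2,0,0,29.6,1,-55,412,-2,0,0,29.6,1,-55,412,-2,0,0,29.6,1,-55,412,-2,0,0,29.6,1,-55,412,-2,0,0,29.6,1]}}

```text
clock: 25.0
tool_pos: [0.5539, -0.2775, 0.0991]
eef_rot: [-179.9, 0.1, 0.1]
contact_force: [1.6, 1.3, 0.5]
width: 0.182
```

```bash
python3 -c "
from h import *
print(step([.5916,-.3717,.1],-.7),sense()['q'])"
```

```text
(array([37.6, 94.2, -1.2]), array([-0.1,  0.1,  0.8])) [ 48.0148601   28.10146926 -33.15602384  91.66095363  16.37933635
  65.32925834 -78.92265802]
```

Request:
{"api": "move_arm", "payload": {"commands": [37.5,94,-1,0,0,0.8,1,37.5,94,-1,0,0,0.8,1,37.5,94,30,0,0,0.8,1,37.5,94,65,0,0,0.8,1,37.5,94,70,0,0,0.8,1]}}

```text
clock: 25.62
tool_pos: [0.5893, -0.37, 0.0247]
eef_rot: [-179.7, 0.4, -0.7]
contact_force: [0.9, 0.0, -0.1]
width: 0.182
```

```bash
python3 -c "
from h import *
print(step([.5916,-.3717,.006],-.7),sense()['tool_pos'])"
```

```text
(array([ 2.4,  1.8, 18.7]), array([-0.3,  0.4, -0. ])) [ 0.58933168 -0.36997576  0.02469337]
```

Request:
{"api": "move_arm", "payload": {"commands": [2,1.5,10,-0.3,0.4,0,1,2,1.5,16,-0.3,0.4,0,1,2,1.5,18.5,-0.3,0.4,0,1,2,1.5,18.5,-0.3,0.4,0,1,2,1.5,18.5,-0.3,0.4,0,1]}}

```text
clock: 26.25
tool_pos: [0.5914, -0.3716, 0.0068]
eef_rot: [180.0, 0.0, -0.7]
contact_force: [0.3, 0.0, -0.7]
width: 0.181
```

Request:
{"api": "move_arm", "payload": {"commands": [0,0,0,0,0,0,0.35,0,0,0,0,0,0,0.35,0,0,0,0,0,0,0.35,0,0,-50,0,0,0,0.35,0,0,-110,0,0,0,0.35]}}

```text
clock: 26.88
tool_pos: [0.5906, -0.3712, 0.1168]
eef_rot: [-179.9, 0.1, -0.7]
contact_force: [0.7, -1.0, 0.8]
width: 0.322
```

```bash
python3 - <<'E'
from h import *
c=capture("wrist");cv2.imwrite("pics/w12.png",c["color"][:,:,::-1])
x,y=.614,-.337
o=ortho(c,x-.1,x+.1,y-.1,y+.1,.01,.4);cv2.imwrite("pics/t12.png",grid(o,x+.1,y+.1,.4,.05))
print(step([.40,-.30,.28],0))
E
```

```text
(array([-194.1,  -69.6, -154.5]), array([ 0.3, -0.5, -0.7]))
```

View pics/t12.png

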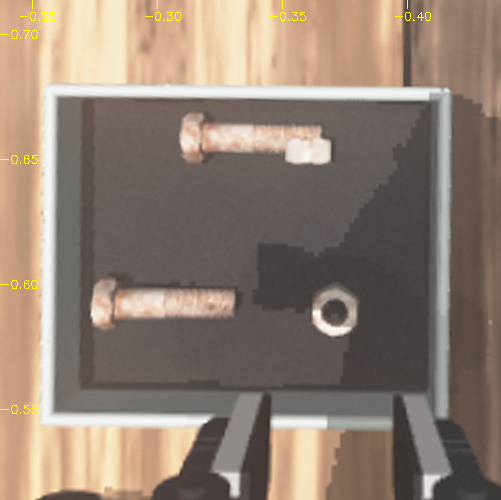

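Request:
{"api": "move_arm", "payload": {"commands": [-194,-70,-154,0,0,0,0,-194,-70,-154,0,0,0,0,-194,-70,-154,0,0,0,0,-194,-70,-154,0,0,0,0,-194,-70,-154,0,0,0,0]}}

```text
clock: 27.55
tool_pos: [0.3991, -0.2997, 0.2826]
eef_rot: [179.4, -0.7, -0.8]
contact_force: [0.6, -0.4, -0.7]
width: 0.5
```

```bash
python3 - <<'E'
from h import *
c=capture("wrist");cv2.imwrite("pics/w13.png",c["color"][:,:,::-1])
x,y=.438,-.333
o=ortho(c,x-.1,x+.1,y-.1,y+.1,.016,.4);cv2.imwrite("pics/t20.png",grid(o,x+.1,y+.1,.4,.05))
s=capture("scene");im=s["color"][110:370,220:480,::-1];cv2.imwrite("pics/scenecrop2.png",cv2.resize(im,(600,600),interpolation=cv2.INTER_CUBIC))
t=capture("top")
x0,x1,y0,y1=.34,.74,-.48,.15
cv2.imwrite("pics/ot2.png",grid(ortho(t,x0,x1,y0,y1,.01,1,False),x1,y1,1,f=1.2))
E
```

```text
(no output)
```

View pics/w13.png

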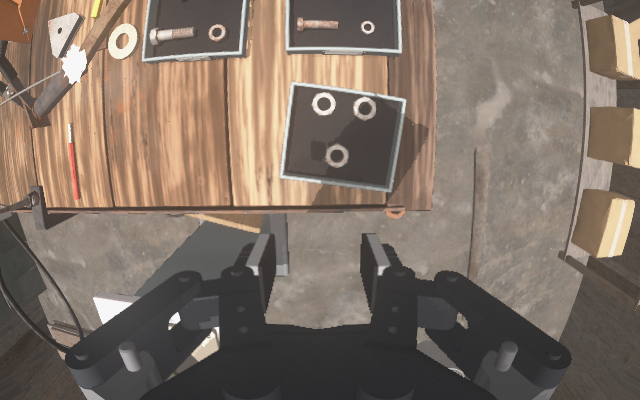

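View pics/t20.png

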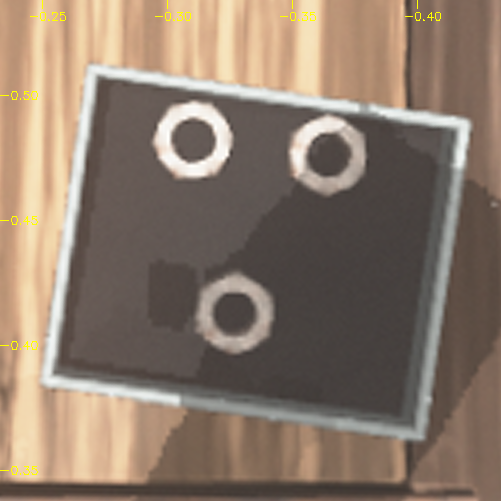

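View pics/scenecrop2.png

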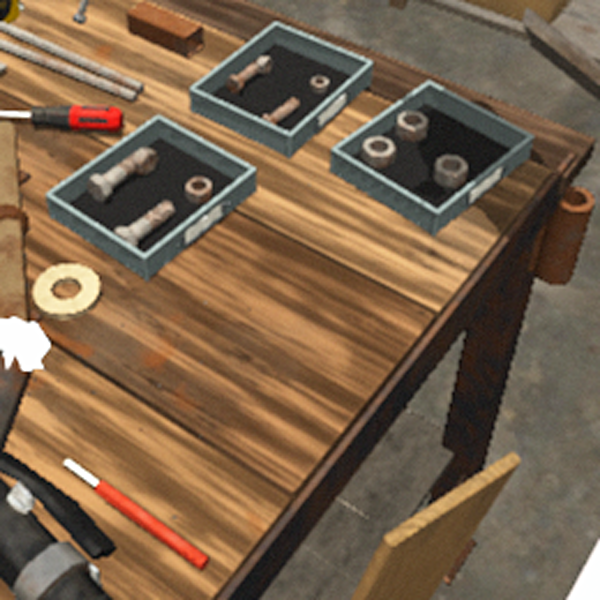

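View pics/ot2.png

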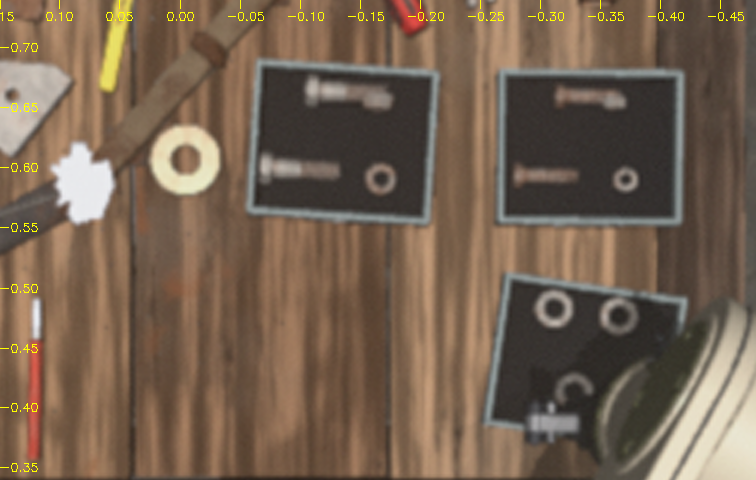

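```bash
python3 - <<'E'
from h import *
c=capture("top")
Z=c["z_map"]
def hgt(x,y,z):
    u,v=proj(c,(x,y,z));u=int(round(u));v=int(round(v));o=[]
    for dv in(-1,0,1):
        for du in(-1,0,1):
            d=ray(c,u+du,v+dv,False);zc=Z[v+dv,u+du];o.append((np.array(c["eye"])+d*zc/(rot(c)[:,2]@d))[2]*1000)
    return np.round([min(o),np.median(o),max(o)],1)
for n,p in dict(floor=(.62,-.15,.003),b16h=(.601,-.07,.02),b16s=(.599,-.09,.016),b16t=(.597,-.125,.016),b12h=(.593,-.28,.015),b12t=(.592,-.325,.012),n16a=(.602,-.167,.016),n16b=(.582,-.167,.016),n12=(.598,-.371,.013),bench=(.5,-.1,0)).items(): print(n,hgt(*p))
w=capture("wrist");c=w
Zw=w["z_map"]
for P in [(.428,-.327),(.400,-.327),(.413,-.314),(.413,-.341),(.445,-.34)]:
    u,v=map(int,np.round(proj(w,(*P,.019),True)));d=ray(w,u,v,True);print(P,((np.array(w["eye"])+d*Zw[v,u]/(rot(w)[:,2]@d))[2]*1000).round(1))
E
```

```text
floor [-1.   1.2  7.6]
b16h [12.  22.8 28.7]
b16s [17.1 20.2 22.1]
b16t [10.2 17.  20. ]
b12h [ 6.8 19.  21. ]
b12t [11.6 13.7 16.7]
n16a [-2.2 12.1 18.9]
n16b [-1.8 11.8 15.4]
n12 [-2.7  9.6 14.5]
bench [-5.6 -1.7  1.4]
(0.428, -0.327) 17.9
(0.4, -0.327) 18.9
(0.413, -0.314) 18.7
(0.413, -0.341) 18.6
(0.445, -0.34) 2.7
```

All heights match pieces lying flat on the tray floors; the arm is clear and still.

```bash
python3 -c "
from rig import job_done
print(job_done())"
```

```text
the job is handed in; nothing more can be done
None
```

The job is handed in, and as far as my last checks show all five loose fasteners are in the right trays. I picked up each piece with the tool pointing down, nuts across their flats and bolts by the shank. The M16 bolt and middle nut went into the M16 tray, the M12 bolt and small nut into the M12 tray, and the big nut into the M20 tray.

**Position:** The last wrist, scene and top pictures show every piece inside its own tray, separate from the other pieces and from the fixed contents. In those pictures the ring and marker are where they started; I judged that by eye and did not measure it.

**Height and tilt:** Four depth readings on the M20 nut's top gave 17.9–18.9 mm against 19 mm expected, so it lies level. The top camera's readings for the other pieces were noisy (several mm), but they fit pieces lying flat.

**Forces and time:** While lowering the M20 nut it tapped the tray floor, and the wrist force read about 42 N upward at the end of that move (limit 120 N). I raised the tool 1.5 mm before letting go, and the nut stayed flat. The other wrist readings stayed below about 10 N. The clock stood at about 27.6 s of the 115 s allowed, with the arm clear of everything.

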